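# Tip a batch of bushes into the batch box and shut its cover

## Task

Put the two brass bushes that lie on the left-hand table into the open tipping bucket of the dump station, then push the bucket's side paddle down past the latch so that the batch slides into the grey box, and let the bucket swing all the way back home. Then press the box's cover down until its latch holds it fully shut. Leave the other things where they are.

Things in the scene. Friction and masses are not known exactly. Their poses are not given: they have to be found in the camera images.
- bush_a: loose turned brass flanged bush standing flange down on the left-hand table (y above 0.2 at the start): flange 21 mm across, body 17 mm across, 16 mm high, 14 g; origin at the centre of its underside, z up. The bushes in the red tray are not part of the batch
- bush_b: the second loose bush, same as bush_a; they may change places. A 170 mm high blue card stand stands about at (0.56, 0.16), between the bushes and the station: carry things over it. A white roof post, 62 mm square, stands at (0.315, 0.655), at the front of the left-hand table
- station: dump station fixed to the right-hand table, turned about z at random (use its own x, y): aluminium plate 136 mm (x) by 270 mm (y), origin at the middle of the plate's underside. Tipping bucket at its +y end, between posts (outer faces x = +-59 mm, top z = 108 mm); grey batch box with sprung cover at its -y end; a 112 mm high latch post at y = 121 to 139 mm
- tip_hinge (a point): middle of the bucket's hinge line, which runs along station x; fixed, at station (0, 35, 95) mm. Seen from the station's -x side, the spout and the paddle lie on the -y side of it and go down when the bucket tips
- bucket (a joint): tipping angle of the bucket, rad: 0 = home (held by a return spring and a latch), 1.25 = fully tipped to station -y, over the box. About 6 N down on the paddle gets it past the latch in the first 0.2 rad, then 4 to 5 N; bushes slide out from about 1.0 rad. Let go, it swings home and latches by itself
- bucket_mid (a point): middle of the bucket's floor (about z = 99 mm when home, falling 8 degrees to the rear). Aluminium bucket, open on top and at the spout (station -y side); inside 76 mm wide (x), reaching 49 mm to the spout edge and 42 mm to the rear wall from here; side and rear walls 36 mm high (rim z about 137 mm), sides only 18 mm near the spout
- paddle (a point): middle of the upper face of the black press paddle, 36 mm (station x) by 32 mm, 7 mm thick, on the station's -x side: 104 mm to -x of its middle, on a 75 mm crank of the bucket's hinge. Home: 61 mm to -y of the hinge line and 43 mm above it, face tilted 35 degrees (-y edge higher). Goes round the hinge with the bucket, to 45 mm below it at full tip
- cover (a joint): opening angle of the box's cover, rad: 0 = shut (latched), 1.2 = open, where its spring holds it. A spring latch at its free edge snaps over within the last 0.1 rad: about 1 to 2 N on the black pad on the way and 6 N at the latch. Let go before that, it springs open
- cover_hinge (a point): middle of the cover's hinge line, along station x, at station (0, -105, 60) mm, the box's end away from the bucket. Cover: aluminium plate 94 mm (x) by 134 mm, 4 mm thick, from 2 to 136 mm from the hinge line. Open, it leans 1.2 rad up (free edge at z about 190 mm, 49 mm towards +y), outer face to -y and up; shut, it lies level under the bucket's spout
- cover_pad (a point): middle of the outer face of the black press pad, 38 by 38 mm, on the outer face of the cover, 66 mm from the hinge line; shut, it lies level, facing up, at z = 68 mm
- box_in (a point): centre of the inner floor of the grey batch box, at station (0, -34, 12) mm; inside 86 mm (station x) by 130 mm (station y), 46 mm deep, walls 4 mm
- ring_gauge: bystander: steel ring gauge, 44 mm across, 14 mm high; leave alone
- counter: bystander: hand tally counter 71 x 48 x 22 mm; leave alone
- plug_gauge: bystander: steel plug gauge 121 mm long, 15 mm thick; leave alone

How it is judged:
On the way, in this order (a step that is already met when the one before it is completed fails the run):
1. both bushes lie in the bucket, which is home (x of bush_a in the frame of bucket_mid between -0.042 and 0.042 m and y of bush_a in the frame of bucket_mid between -0.052 and 0.046 m and z of bush_a in the frame of bucket_mid between -0.015 and 0.035 m and x of bush_b in the frame of bucket_mid between -0.042 and 0.042 m and y of bush_b in the frame of bucket_mid between -0.052 and 0.046 m and z of bush_b in the frame of bucket_mid between -0.015 and 0.035 m and value of joint bucket below 0.06 rad), for 0.2 s.
2. the bucket is tipped well past its latch, over 0.6 rad (value of joint bucket above 0.6 rad), for 0.05 s.
3. the bucket has swung back home, both bushes are in the box (value of joint bucket below 0.06 rad and value of joint cover above 0.15 rad and z of each of bush_a, bush_b in the frame of box_in below 0.045 m and horizontal distance between each of bush_a, bush_b and box_in below 0.082 m), for 0.2 s.
4. the cover is pressed shut (value of joint cover below 0.05 rad), for 0.1 s.
At the end, for the whole second after the job is handed in: Both bushes lie at rest inside the grey box, the bucket is back home (within 0.06 rad) and the cover is latched shut (within 0.05 rad) (value of joint cover below 0.05 rad and value of joint bucket below 0.06 rad and x of bush_a in the frame of box_in between -0.045 and 0.045 m and y of bush_a in the frame of box_in between -0.067 and 0.067 m and z of bush_a in the frame of box_in between -0.01 and 0.045 m and x of bush_b in the frame of box_in between -0.045 and 0.045 m and y of bush_b in the frame of box_in between -0.067 and 0.067 m and z of bush_b in the frame of box_in between -0.01 and 0.045 m and linear speed of each of bush_a, bush_b below 0.05 m/s); the robot touches nothing.
It fails at once if a bystander (ring gauge, tally counter, plug gauge) is moved more than 30 mm (distance of any of ring_gauge, counter, plug_gauge from where it was at the start of the episode above 0.03 m).
It also fails if it takes over 72 s, if anything falls off the work surface, if the arm or the gripper's body presses on something with over 40 N, if the wrist force passes 120 N, or if a joint passes its speed limit or range.

## Robot

A 7-joint arm with a two-finger parallel gripper is mounted at the origin on a cart in front of the work surface, level with it; the furniture and walls round the work are solid. World frame = base frame: x ahead of the robot, y to its left, z up, the work surface at z = 0. Lengths are in m, angles in rad, forces in N, time in s.
With the tool pointing down it reaches from about 0.35 to 0.9 m from the base axis. Payload 8.1 kg.
Tool frame: the origin (TCP) lies at the very end of the fingers, on their centre line; the grasp point (between the pads) lies 19 mm behind it (arm.tcp_to_grasp is the z of the grasp point in the tool frame, in m); z points along the fingers, y is the line along which they close (so a half turn about z gives the same grasp; the last joint's range is limited). The gripper opens to 92 mm and grips with 3 to 60 N. Pads are 19 mm wide; open, the fingers measure 130 mm over their backs; the gripper's body (75 mm by 190 mm) begins 47 mm behind the grasp point.
Start: joints at [1.056, 0.434, 0.025, 1.573, -0.012, 1.134, -0.075], TCP at [0.25, -0.573, 0.227] pointing down, gripper open.
Joint ranges: [-2.62, 2.62], [-0.44, 2.09], [-1.27, 1.32], [0.08, 2.57], [-1.32, 4.46], [0.12, 2], [-2.74, 2.74]. Speed limits (rad/s): [2.22, 2.22, 3.01, 3.01, 3.14, 3.14, 3.14].

## Interface

Orientations are given as a rotation vector (axis times angle).
In Python, from cell import readout, vision, sign_off, arm gives the robot as it stands. The module is installed in compiled form; this text tells all that it offers.
- The arm moves only by the shell command python3 -m creep 'ROWS' [FORCE]. ROWS is JSON, a list of rows, each a list of 5 numbers: the shift along the tool's x, y, z in units of 4 cm (1.0 is 4 cm), then the turn about the tool's z in units of 4 degrees (1.0 is 4 degrees), then the opening, from 0 (shut) to 1 (fully open). A call has 1 to 12 rows; each row shifts and turns the commanded pose from where the row before left it, along the tool's axes as they then stand; what a row does not reach is not made up. A row lasts 1/8 s, in which the tool goes at most 62.5 mm and 10.7 degrees, less where a joint would pass 70% of its speed; a pose out of reach is approached as far as the arm can. A call with a number of a shift or a turn outside -1 to 1 is refused whole. A call with a gripper value outside its range is refused whole. The fingers move at their own pace and stop on an object; FORCE is the grip in N (left out, the last holds). Time passes only in rows, so rows that do not move let the fingers close. It gives the time, the measured TCP pose, the force, the opening and the grip force at its end, in the units of the state.
- readout.observe(): the state, without advancing time (a new reading comes with each control period).
- vision.get_image(name): name is "scene" or "top" or "wrist"; returns a dict with "pixels" (400x640x3 uint8, blue, green, red), "z_map" (400x640 float32, m along the optical axis (not along the pixel's ray), 0 where there is no reading), "camera_matrix" (3x3 intrinsics, pixels), "position" and "rotation" of the camera in the world. Camera axes: x right, y up, looking along -z (the intrinsics and any distortion apply to the point x, -y, -z); pixel columns grow to the right and rows downward; lengths in m; the calibration is good to about 2 mm. A picture is of the moment at which its call begins.
- sign_off(): hands the job in; it is judged then, once.
The state is a dict: "clock": time; "joints": joint angles; "dq": joint speeds; "joint_efforts": joint torques, N m; "position": TCP position; "ee_rot": TCP orientation; "force": force on the tool from outside, world axes, zero at the start; "ft_torque": the same for the moment, N m; "width": opening from 0.0 (shut) to 1.0 (fully open); "gripper_force": force on a finger pad.
Only numpy, scipy, OpenCV 4.12 (cv2) and the standard library are available. Lean on these libraries where they do the work, as an engineer would, in place of code of your own. Each camera call takes 0.05 s, during which the arm holds its last target. There are 200 camera calls.

## Working session

There is one attempt and no reset: what is moved stays moved. The work goes in short steps, Python scripts to look and compute and a shell command to move; the robot and the scene stay as the last step left them, time stands still between calls to the robot, and variables do not carry over. Pictures are saved under pics/ and viewed, at most 10 in all, crops included, and the job is handed in when it is done.

```bash
mkdir -p pics; cat > h.py <<'E'
import numpy as np,cv2
from cell import readout,vision
def snap(n):
    im=vision.get_image(n); np.savez(f'{n}.npz',**im); return im
def pt(im,u,v,z=None):
    K=np.array(im['camera_matrix']);R=np.array(im['rotation']);p=np.array(im['position'])
    d=np.array([(u-K[0,2])/K[0,0],-(v-K[1,2])/K[1,1],-1.0])
    if z is not None:
        w=R@d; return p+w*(z-p[2])/w[2]
    return p+R@(d*im['z_map'][int(v),int(u)])
E
python3 - <<'E'
from h import *
print(readout.observe())
for n in('scene','top'):
    im=snap(n); cv2.imwrite(f'pics/{n}1.png',im['pixels']); print(n,im['position'],im['rotation'],im['camera_matrix'])
E
```

```text
{'clock': 0.0, 'joints': array([ 1.05638035,  0.4352108 ,  0.02498517,  1.5741083 , -0.01155927,
        1.13396392, -0.07511106]), 'dq': array([-0.00146014,  0.00071908,  0.00045226, -0.00059801, -0.00105189,
       -0.00045215,  0.00137761]), 'joint_efforts': array([ 4.49948652e-05, -6.67840862e+01,  9.84716713e-01, -3.14462793e+01,
       -6.07933220e-02,  4.27817472e-02,  1.87264268e-04]), 'position': array([ 0.24989816, -0.57231605,  0.22594835]), 'ee_rot': array([-3.07381777e+00, -6.41902950e-01,  7.73262439e-04]), 'force': array([0.22381282, 0.18823591, 0.47251854]), 'ft_torque': array([-0.03316102, -0.0094364 ,  0.02316355]), 'gripper_force': 0.0, 'width': 0.9983462628157184}
scene [-0.30103624  0.47893404  0.95854306] [ 0.5197452  -0.87764619 -1.94832835] [[379.55910785   0.         321.39229034]
 [  0.         379.55910785 197.98663478]
 [  0.           0.           1.        ]]
top [ 0.35883053 -0.0291523   1.6038048 ] [ 0.10223498 -0.0953271  -1.55655476] [[481.48669033   0.         319.70042583]
 [  0.         481.48669033 198.67881509]
 [  0.           0.           1.        ]]
```

View pics/scene1.png

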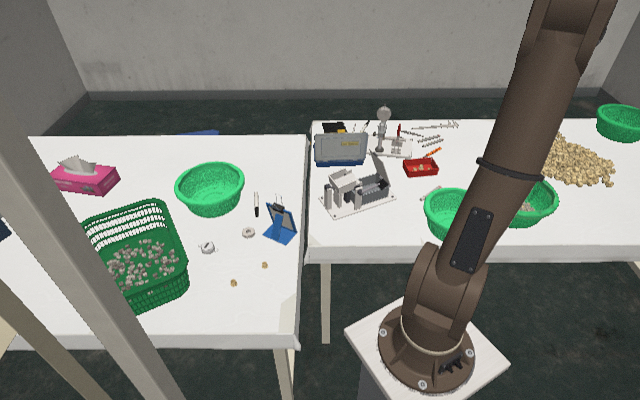

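View pics/top1.png

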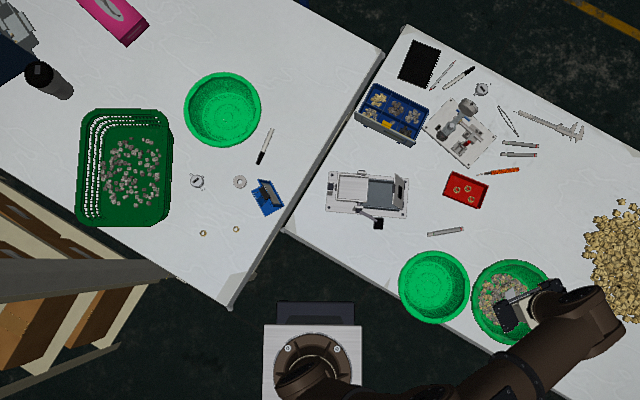

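```bash
sed -i "s/R=np.array(im\['rotation'\])/R=cv2.Rodrigues(np.array(im['rotation']))[0]/" h.py
python3 - <<'E'
from h import *
im=dict(np.load('top.npz')); p=im['pixels']
a=cv2.resize(p[160:230,315:420],None,fx=6,fy=6,interpolation=cv2.INTER_CUBIC)
b=cv2.resize(p[215:245,185:290],None,fx=6,fy=6,interpolation=cv2.INTER_CUBIC)
cv2.imwrite('pics/c1.png',np.vstack([a,b]))
for u,v in[(203,233),(236,229)]: print(pt(im,u,v),pt(im,u,v,.016))
E
```

```text
[ 0.44232278  0.36724336 -0.0034026 ] [0.44131484 0.36245798 0.016     ]
[0.45668348 0.25660079 0.00162224] [0.45580537 0.25403648 0.016     ]
```

View pics/c1.png

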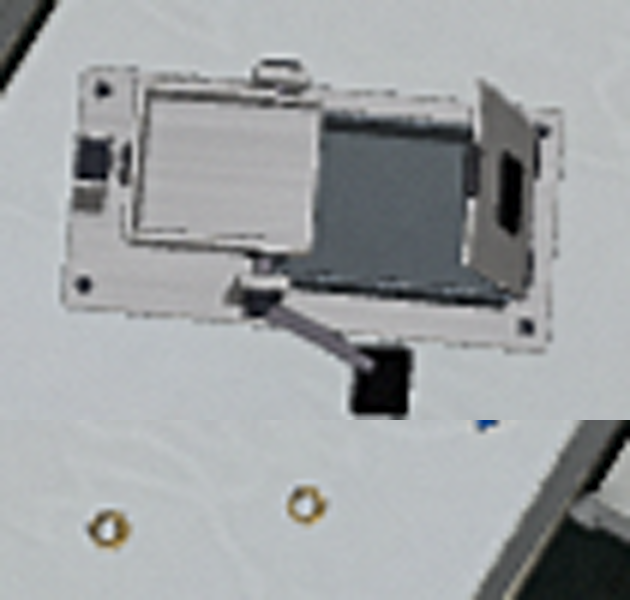

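```bash
cat >> h.py <<'E'
E
python3 - <<'E'
from h import *
im=dict(np.load('top.npz'))
c=np.array([(83,68),(562,110),(548,350),(63,303)])/6+[315,160]-.4
w=np.array([pt(im,u,v,.008)[:2] for u,v in c])
s=np.array([(68,135),(68,-135),(-68,-135),(-68,135)])/1000
# rigid fit
a=s-s.mean(0);b=w-w.mean(0)
th=np.arctan2((a[:,0]*b[:,1]-a[:,1]*b[:,0]).sum(),(a*b).sum());R=np.array([[np.cos(th),-np.sin(th)],[np.sin(th),np.cos(th)]])
t=w.mean(0);print('th',th,'t',t);print('res',(s@R.T+t-w)*1000)
for n,p in dict(mid=(0,48),hinge=(0,35),paddle=(-104,-26),padshut=(0,-39)).items(): print(n,R@np.array(p)/1000+t)
print('paddle img',pt(im,315+382/6,160+382/6,.138),pt(im,378.7,223.7)); print('plate z',pt(im,390,212), 'bucket floor z',[pt(im,u,v) for u,v in((342,190),(352,190),(362,190))])
# table height at bushes
print(pt(im,220,240),pt(im,203,226))
sc=snap('scene')
crop=sc['pixels'][255:295,220:280];cv2.imwrite('pics/s.png',cv2.resize(crop,None,fx=8,fy=8))
E
```

```text
th -0.07919111300396454 t [ 0.57814403 -0.17845769]
res [[ 1.24163291 -0.15183377]
 [ 0.64715877 -1.10991239]
 [-0.14038632  0.43859054]
 [-1.74840536  0.82315561]]
mid [ 0.58194124 -0.13060812]
hinge [ 0.58091283 -0.14356738]
paddle [ 0.47241315 -0.19614894]
padshut [ 0.57505881 -0.21733547]
paddle img [ 0.46981836 -0.20216074  0.138     ] [ 0.46878855 -0.2008112   0.15028421]
plate z [ 0.51932243 -0.25578701  0.00469576] bucket floor z [array([ 0.57919106, -0.09178798,  0.08968632]), array([ 0.57865124, -0.12315396,  0.09593693]), array([ 0.57812011, -0.15425968,  0.1021066 ])]
[0.41952603 0.30848862 0.00175113] [ 0.46579156  0.36860499 -0.00487067]
```

```bash
python3 -m creep '[[0,0,-0.5,-1,0.6],[0,0,-0.5,-1,0.6],[0,0,-0.5,-1,0.6],[0,0,-0.5,-1,0.6],[0,0,0,-1,0.6],[0,0,0,-1,0.6],[0,0,0,-1,0.6],[0,0,0,-1,0.6],[0,0,0,-1,0.6],[0,0,0,-1,0.6],[0,0,0,-1,0.6],[0,0,0,-1,0.6]]'; python3 -m creep '[[0,0,0,-1,0.6],[0,0,0,-1,0.6],[0,0,0,-1,0.6],[0,0,0,-0.5,0.6],[0,0,0,0,0.6]]'
cat >> h.py <<'E'
def go(*targets):
    s=readout.observe();R=cv2.Rodrigues(np.array(s['ee_rot']))[0];p=np.array(s['position'])
    print('t',s['clock'],'p',p.round(4),'yaw',np.degrees(np.arctan2(R[1,0],R[0,0])).round(2),'tilt',R[:,2].round(3),'F',s['force'].round(1),'w',round(s['width'],3),round(s['gripper_force'],1),'j',s['joints'].round(2))
    for t in targets:
        d=R.T@(np.array(t)-p)/.04; print(t,'units',d.round(3)); p=np.array(t)
E
python3 -c "
from h import *
go((.5,-.15,.3),(.441,.362,.2),(.441,.362,.1))"
```

```text
clock: 1.65
position: [0.25, -0.5726, 0.3064]
ee_rot: [-2.546, -1.84, -0.0]
force: [0.3, 0.7, 0.4]
width: 0.601
gripper_force: 0.0
clock: 2.28
position: [0.2501, -0.5727, 0.3066]
ee_rot: [-2.306, -2.133, -0.0]
force: [0.8, -0.3, -0.1]
width: 0.597
gripper_force: 0.0
t 2.275 p [ 0.2501 -0.5727  0.3066] yaw 85.55 tilt [-0.  0. -1.] F [ 0.8 -0.3 -0.1] w 0.597 0.0 j [ 1.2   0.4  -0.19  1.44  0.07  1.32  0.93]
(0.5, -0.15, 0.3) units [11.02   5.41   0.166]
(0.441, 0.362, 0.2) units [12.646 -2.463  2.504]
(0.441, 0.362, 0.1) units [-1.0e-03  0.0e+00  2.5e+00]
```

```bash
python3 -m creep '[[0.92,0.45,0,0,0.6],[0.92,0.45,0,0,0.6],[0.92,0.45,0,0,0.6],[0.92,0.45,0,0,0.6],[0.92,0.45,0,0,0.6],[0.92,0.45,0,0,0.6],[0.92,0.45,0,0,0.6],[0.92,0.45,0,0,0.6],[0.92,0.45,0,0,0.6],[0.92,0.45,0,0,0.6],[0.92,0.45,0,0,0.6],[0.92,0.45,0,0,0.6]]'; python3 -m creep '[[1,-0.2,0,0,0.6],[1,-0.2,0,0,0.6],[1,-0.2,0,0,0.6],[1,-0.2,0,0,0.6],[1,-0.2,0,0,0.6],[1,-0.2,0,0,0.6],[1,-0.2,0,0,0.6],[1,-0.2,0,0,0.6],[1,-0.2,0.5,0,0.6],[1,-0.2,0.7,0,0.6],[1,-0.2,0.7,0,0.6],[1,-0.2,0.7,0,0.6]]'
python3 - <<'E'
from h import *
go((.441,.362,.16))
im=snap('wrist'); cv2.imwrite('pics/w1.png',im['pixels']); print(im['position'],im['rotation'])
E
```

```text
clock: 3.78
position: [0.5, -0.1479, 0.3069]
ee_rot: [2.307, 2.132, 0.0]
force: [0.1, -0.2, 0.3]
width: 0.6
gripper_force: 0.0
clock: 5.28
position: [0.4406, 0.338, 0.2019]
ee_rot: [2.307, 2.132, 0.0]
force: [0.4, -0.7, -0.3]
width: 0.605
gripper_force: 0.0
t 5.275 p [0.4406 0.338  0.2019] yaw 85.48 tilt [ 0. -0. -1.] F [ 0.4 -0.7 -0.3] w 0.605 0.0 j [-0.26  0.43 -0.68  1.74  0.3   1.08 -1.11]
(0.441, 0.362, 0.16) units [ 0.599 -0.038  1.046]
[0.44583522 0.41253219 0.36032172] [-0.27958934  0.01179049 -0.07752188]
```

View pics/w1.png

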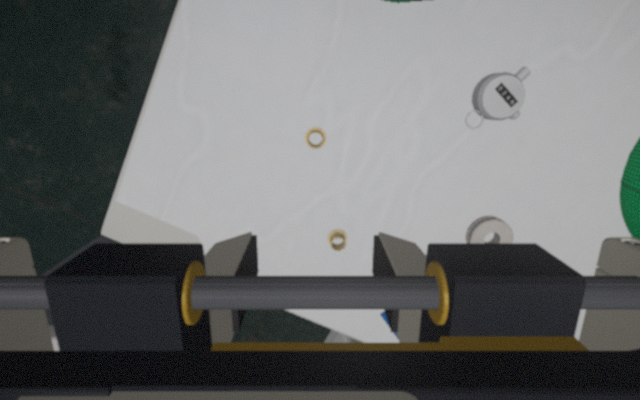

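```bash
python3 - <<'E'
from h import *
im=dict(np.load('wrist.npz'));p=im['pixels']
for u,v in[(316,138),(338,239)]:
    print(pt(im,u,v,.016),pt(im,u+8,v))
hsv=cv2.cvtColor(p,cv2.COLOR_BGR2HSV);m=((hsv[...,1]>90)&(hsv[...,0]>12)&(hsv[...,0]<35)).astype('u1')
for u,v in[(316,138),(338,239)]:
    s=np.argwhere(m[v-16:v+17,u-16:u+17]);lo,hi=s.min(0),s.max(0);c=(lo+hi)/2+[v-16,u-16];print(c[::-1],hi-lo,pt(im,c[1],c[0],.010))
go((.441,.362,.06))
E
```

```text
[0.44334551 0.37013892 0.016     ] [0.4511482  0.36772709 0.00143409]
[0.45795664 0.26508611 0.016     ] [0.46701194 0.25836203 0.00185525]Traceback (most recent call last):
  File "<stdin>", line 7, in <module>
    return umr_minimum(a, axis, None, out, keepdims, initial, where)
ValueError: zero-size array to reduction operation minimum which has no identity
```

```bash
python3 -m creep '[[0.35,-0.05,0.5,0,0.6],[0.35,0,0.5,0,0.6],[0,0,0.8,0,0.6],[0,0,0.8,0,0.6],[0,0,0.6,0,0.6],[0,0,0,0,0.6]]'
python3 - <<'E'
from h import *
go((.4415,.367,.06))
im=snap('wrist'); 
cv2.imwrite('pics/w2.png',im['pixels']); s=readout.observe();x,y,z=s['position']
K=im['camera_matrix'];R=cv2.Rodrigues(im['rotation'])[0]
for q in((x,y,z),(x,y,.0),(x,y,.016)):
    d=R.T@(np.array(q)-im['position']);print(q,K[0,2]-K[0,0]*d[0]/d[2],K[1,2]+K[1,1]*d[1]/d[2])
E
```

```text
clock: 6.08
position: [0.4401, 0.3638, 0.0729]
ee_rot: [2.306, 2.133, -0.006]
force: [0.2, -0.9, 0.1]
width: 0.6
gripper_force: 0.0
t 6.075 p [0.4401 0.3638 0.0729] yaw 85.55 tilt [-0.003 -0.003 -1.   ] F [ 0.2 -0.9  0.1] w 0.6 0.0 j [-0.37  0.6  -0.6   1.83  0.44  0.85 -1.26]
(0.4415, 0.367, 0.06) units [0.082 0.029 0.321]
(np.float64(0.4406774528317822), np.float64(0.3646742379984986), np.float64(0.07424449791755845)) 317.467246528237 253.0360353965519
(np.float64(0.4406774528317822), np.float64(0.3646742379984986), 0.0) 317.0987401707787 205.27586262567118
(np.float64(0.4406774528317822), np.float64(0.3646742379984986), 0.016) 317.1586103292226 213.0353192896591
```

View pics/w2.png

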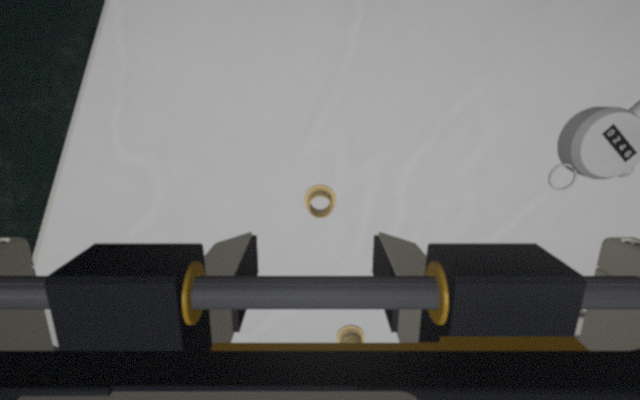

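```bash
python3 - <<'E'
from h import *
im=dict(np.load('wrist.npz'));p=im['pixels'];print(im['camera_matrix'][0,0])
print(pt(im,320,204,.016),pt(im,320,200,.0),pt(im,335,200,.0)-pt(im,305,200,.0))
for v in (184,186,190,200,212,216,218): print(v,pt(im,320,v))
for v in range(326,346,4): print(v,pt(im,349,v))
cv2.imwrite('pics/w2c.png',cv2.resize(p[170:230,290:350],None,fx=9,fy=9,interpolation=cv2.INTER_CUBIC))
E
```

```text
360.19998641744746
[0.44290122 0.37050211 0.016     ] [0.44289716 0.36823178 0.        ] [ 0.02006366 -0.00152526  0.        ]
184 [0.44371131 0.37946466 0.00072281]
186 [0.44571532 0.4387588  0.23111426]
190 [0.44345378 0.37652524 0.00492811]
200 [0.44290892 0.36852604 0.00096426]
212 [0.4423947  0.36245261 0.00788543]
216 [0.44229925 0.36208323 0.01464662]
218 [0.44223857 0.36157592 0.01697596]
326 [0.45715151 0.27086833 0.00321048]
330 [0.45694003 0.26800151 0.00396925]
334 [0.4566125  0.26696102 0.00711179]
338 [0.45620275 0.26739357 0.01204658]
342 [0.45583091 0.26742023 0.01631322]
```

View pics/w2c.png

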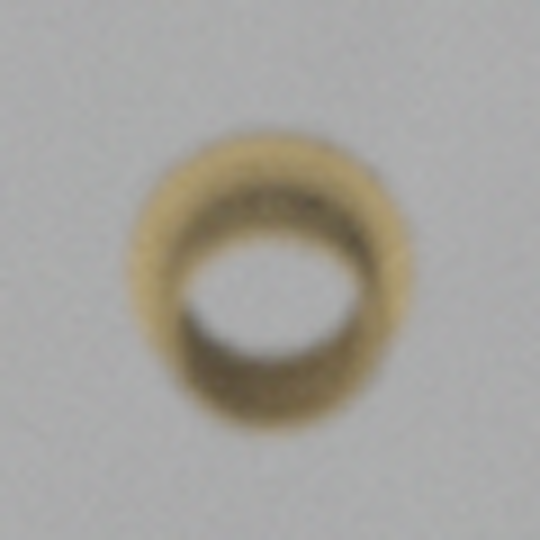

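```bash
python3 -m creep '[[0.1,0.05,0.4,0,0.6],[0,0,0.4,0,0.6],[0,0,0.4,0,0.6],[0,0,0.3,0,0.6],[0,0,0.15,0,0.6],[0,0,0,0,0.6]]' 15
python3 -c "
from h import *
go((.4427,.3685,.005))"
```

```text
clock: 6.88
position: [0.4429, 0.3687, 0.0083]
ee_rot: [-2.305, -2.134, 0.001]
force: [-0.2, 0.2, 0.4]
width: 0.597
gripper_force: 0.0
t 6.875 p [0.4429 0.3687 0.0083] yaw 85.6 tilt [-0.001 -0.    -1.   ] F [-0.2  0.2  0.4] w 0.597 0.0 j [-0.41  0.69 -0.54  1.86  0.51  0.73 -1.32]
(0.4427, 0.3685, 0.005) units [-0.005 -0.005  0.083]
```

```bash
python3 -m creep '[[0,0,0.09,0,0.6],[0,0,0,0,0.3],[0,0,0,0,0.05],[0,0,0,0,0.05],[0,0,0,0,0.05],[0,0,-0.3,0,0.05],[0,0,-1,0,0.05],[0,0,-1,0,0.05],[0,0,-1,0,0.05],[0,0,-1,0,0.05],[0,0,-1,0,0.05],[0,0,-1,0,0.05]]' 15
python3 -c "
from h import *
go((.4427,.3685,.28),(.583,-.115,.28),(.583,-.115,.15),(.583,-.115,.115))"
```

```text
clock: 8.38
position: [0.4427, 0.3687, 0.2594]
ee_rot: [-2.305, -2.135, -0.001]
force: [0.2, 0.3, 0.1]
width: 0.187
gripper_force: 14.7
t 8.375 p [0.4427 0.3687 0.2594] yaw 85.62 tilt [ 0.  0. -1.] F [0.2 0.3 0.1] w 0.187 14.7 j [-0.3   0.42 -0.69  1.61  0.28  1.22 -1.12]
(0.4427, 0.3685, 0.28) units [-0.004  0.001 -0.515]
(0.583, -0.115, 0.28) units [-1.1784e+01  4.4210e+00 -4.0000e-03]
(0.583, -0.115, 0.15) units [-1.00e-03 -1.00e-03  3.25e+00]
(0.583, -0.115, 0.115) units [-0.    -0.     0.875]
```

```bash
python3 -m creep '[[0,0,-0.5,0,0.05],[-1,0.37,0,0,0.05],[-1,0.37,0,0,0.05],[-1,0.37,0,0,0.05],[-1,0.37,0,0,0.05],[-1,0.37,0,0,0.05],[-1,0.37,0,0,0.05],[-1,0.37,0,0,0.05],[-1,0.37,0,0,0.05],[-1,0.37,0,0,0.05],[-1,0.37,0,0,0.05],[-0.9,0.37,0,0,0.05]]' ; python3 -m creep '[[-0.88,0.35,0,0,0.05],[0,0,0,0,0.05]]'
python3 - <<'E'
from h import *
t=dict(np.load('top.npz'))
for v in (98,248): print([pt(t,315+c/6-.4,160+v/6-.4,.137) for c in(145,230)])
print('rear',pt(t,315+140/6,188,.137),'spout',pt(t,315+320/6,188,.106))
im=snap('top')
go((.583,-.115,.15))
im=snap('wrist');cv2.imwrite('pics/w3.png',im['pixels'])
E
```

```text
clock: 9.88
position: [0.5719, -0.0798, 0.278]
ee_rot: [2.305, 2.134, 0.001]
force: [0.1, 0.4, 0.8]
width: 0.188
gripper_force: 14.7
clock: 10.12
position: [0.5832, -0.1184, 0.2773]
ee_rot: [2.31, 2.128, -0.001]
force: [0.0, 0.2, -1.9]
width: 0.187
gripper_force: 14.7
[array([ 0.61608495, -0.07956477,  0.137     ]), array([ 0.61659181, -0.1233092 ,  0.137     ])]
[array([ 0.53829475, -0.08012854,  0.137     ]), array([ 0.53880667, -0.1235854 ,  0.137     ])]
rear [ 0.57839452 -0.07850386  0.137     ] spout [ 0.58413611 -0.17382798  0.106     ]
t 10.175 p [ 0.583  -0.1158  0.2774] yaw 85.46 tilt [-0.  0. -1.] F [1.3 0.6 0.5] w 0.187 14.7 j [ 0.48  0.4  -0.53  1.54  0.21  1.25 -0.16]
(0.583, -0.115, 0.15) units [ 0.019 -0.     3.186]
```

View pics/w3.png

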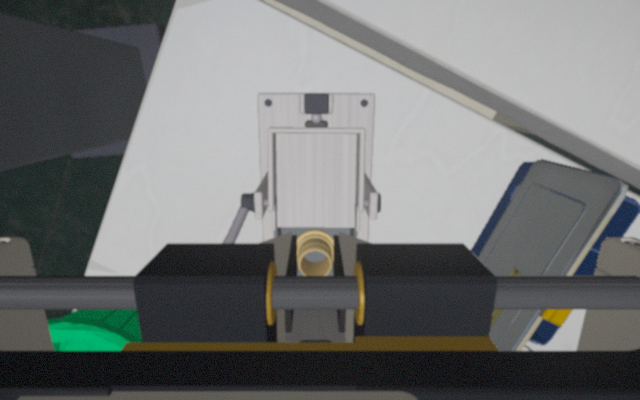

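```bash
python3 -m creep '[[0.2,-0.02,0.7,0,0.05],[0,0,0.8,0,0.05],[0,0,0.8,0,0.05],[0,0,0.7,0,0.05],[0,0,0.5,0,0.05],[0,0,0.35,0,0.05],[0,0,0.15,0,0.05],[0,0,0,0,0.05]]'
python3 -c "
from h import *
go((.583,-.115,.11))"
```

```text
clock: 11.22
position: [0.5831, -0.1063, 0.1174]
ee_rot: [2.305, 2.135, 0.0]
force: [0.0, 0.2, 0.0]
width: 0.188
gripper_force: 14.7
t 11.225 p [ 0.5831 -0.1063  0.1174] yaw 85.61 tilt [ 0.  0. -1.] F [0.  0.2 0. ] w 0.188 14.7 j [ 0.43  0.55 -0.5   1.75  0.31  0.93 -0.27]
(0.583, -0.115, 0.11) units [-0.218  0.015  0.185]
```

```bash
python3 -m creep '[[0,0,0.2,0,0.05],[0,0,0.1,0,0.05],[0,0,0,0,0.05],[0,0,0,0,0.27],[0,0,0,0,0.27],[0,0,-0.2,0,0.27],[0,0,-0.6,0,0.27],[0,0,-1,0,0.27],[0,0,-1,0,0.27],[0,0,-1,0,0.27],[0,0,-0.7,0,0.4],[0,0,0,0,0.6]]'
python3 - <<'E'
from h import *
go((.583,-.106,.28),(.457,.2595,.28),(.457,.2595,.1))
im=snap('wrist');cv2.imwrite('pics/w4.png',im['pixels'])
E
```

```text
clock: 12.72
position: [0.5842, -0.1063, 0.2883]
ee_rot: [2.302, 2.132, 0.005]
force: [0.2, -0.4, -0.2]
width: 0.437
gripper_force: 0.0
t 12.725 p [ 0.5842 -0.1063  0.2883] yaw 85.6 tilt [ 0.005 -0.001 -1.   ] F [ 0.2 -0.4 -0.2] w 0.437 0.0 j [ 0.47  0.39 -0.54  1.53  0.21  1.27 -0.18]
(0.583, -0.106, 0.28) units [ 0.006 -0.032  0.206]
(0.457, 0.2595, 0.28) units [ 8.869 -3.842 -0.022]
(0.457, 0.2595, 0.1) units [ 1.0e-03 -2.3e-02  4.5e+00]
```

View pics/w4.png

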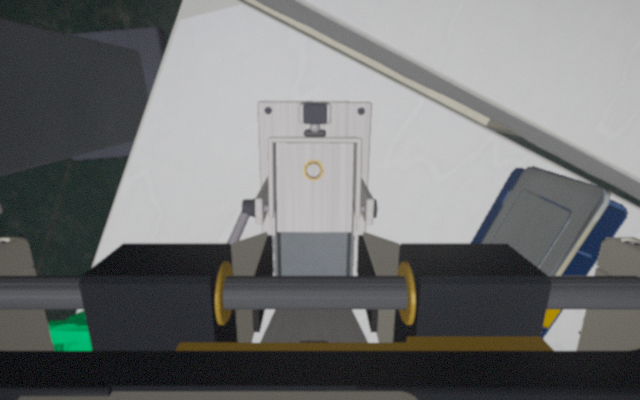

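```bash
python3 -m creep '[[0.9,-0.385,0,0,0.6],[0.9,-0.385,0,0,0.6],[0.9,-0.385,0,0,0.6],[0.9,-0.385,0,0,0.6],[0.9,-0.385,0,0,0.6],[0.9,-0.385,0,0,0.6],[0.9,-0.385,0,0,0.6],[0.9,-0.385,0,0,0.6],[0.9,-0.385,0,0,0.6],[0.8,-0.385,0,0,0.6],[0,0,0.9,0,0.6],[0,0,0.9,0,0.6]]'; python3 -m creep '[[0,0,0.9,0,0.6],[0,0,0.9,0,0.6],[0,0,0.9,0,0.6],[0,0,0.6,0,0.6],[0,0,0,0,0.6]]'
python3 - <<'E'
from h import *
go((.457,.2595,.1))
im=snap('wrist');cv2.imwrite('pics/w5.png',im['pixels'])
hsv=cv2.cvtColor(im['pixels'],cv2.COLOR_BGR2HSV)
m=((hsv[...,1]>60)&(hsv[...,0]>12)&(hsv[...,0]<35)).astype('u1')
n,l,st,c=cv2.connectedComponentsWithStats(m)
for s in st[1:]:
    if s[4]>80:
        print(s)
        if s[2]<60:
            u=s[0]+s[2]/2;print('flange',pt(im,u,s[1],.001)-[0,.0105,0],'top',pt(im,u,s[1]+s[3],.016)+[0,.0085,0])
go((.457,.2595,.1))
E
```

```text
clock: 14.28
position: [0.4561, 0.2604, 0.2115]
ee_rot: [-2.304, -2.136, 0.001]
force: [0.1, -0.4, -1.2]
width: 0.602
gripper_force: 0.0
clock: 14.9
position: [0.455, 0.2589, 0.0789]
ee_rot: [-2.304, -2.134, 0.008]
force: [-0.6, -0.8, -0.1]
width: 0.6
gripper_force: 0.0
t 14.9 p [0.455  0.2589 0.0789] yaw 85.62 tilt [-0.005 -0.003 -1.   ] F [-0.6 -0.8 -0.1] w 0.6 0.0 j [-0.17  0.53 -0.61  1.94  0.41  0.8  -1.09]
(0.457, 0.2595, 0.1) units [ 0.016  0.047 -0.527]
[306 189  29  31 486]
flange [0.45848659 0.25907387 0.001     ] top [0.45713806 0.26124847 0.016     ]
[180 260  26  67 948]
flange [0.36289275 0.21292084 0.001     ] top [0.36013521 0.18665304 0.016     ]
[425 261  26  66 929]
flange [0.53897771 0.19923584 0.001     ] top [0.53500574 0.17408185 0.016     ]
[ 209  335  381   19 4312]
t 14.95 p [0.4559 0.2598 0.0804] yaw 85.62 tilt [-0.002 -0.001 -1.   ] F [0.5 0.2 0.2] w 0.598 0.0 j [-0.17  0.53 -0.61  1.94  0.41  0.8  -1.09]
(0.457, 0.2595, 0.1) units [-0.005  0.027 -0.491]
```

```bash
python3 -m creep '[[0,0.05,0.5,0,0.6],[0,0,0.5,0,0.6],[0,0,0.4,0,0.6],[0,0,0.3,0,0.6],[0,0,0.17,0,0.6],[0,0,0,0,0.6],[0,0,0,0,0.3],[0,0,0,0,0.05],[0,0,0,0,0.05],[0,0,0,0,0.05]]' 15
python3 -c "
from h import *
go((.458,.260,.29),(.583,-.138,.29),(.583,-.138,.108))"
```

```text
clock: 16.2
position: [0.4589, 0.26, 0.0065]
ee_rot: [2.305, 2.134, 0.0]
force: [0.6, -0.1, -0.0]
width: 0.215
gripper_force: 0.0
t 16.2 p [0.4589 0.26   0.0065] yaw 85.59 tilt [ 0.  0. -1.] F [ 0.6 -0.1 -0. ] w 0.215 0.0 j [-0.23  0.63 -0.53  1.99  0.51  0.65 -1.17]
(0.458, 0.26, 0.29) units [-2.000e-03 -2.100e-02 -7.089e+00]
(0.583, -0.138, 0.29) units [-9.68   3.881 -0.   ]
(0.583, -0.138, 0.108) units [-0.00e+00 -1.00e-03  4.55e+00]
```

```bash
python3 -m creep '[[0,0,0.03,0,0.05],[0,0,0,0,0.05],[0,0,-0.3,0,0.05],[0,0,-1,0,0.05],[0,0,-1,0,0.05],[0,0,-1,0,0.05],[0,0,-1,0,0.05],[0,0,-1,0,0.05],[0,0,-1,0,0.05],[0,0,-0.8,0,0.05]]'; python3 -m creep '[[-1,0.4,0,0,0.05],[-1,0.4,0,0,0.05],[-1,0.4,0,0,0.05],[-1,0.4,0,0,0.05],[-1,0.4,0,0,0.05],[-1,0.4,0,0,0.05],[-1,0.4,0,0,0.05],[-1,0.4,0,0,0.05],[-1,0.4,0,0,0.05],[-0.68,0.28,0,0,0.05],[0,0,0,0,0.05]]'
python3 -c "
from h import *
go((.583,-.138,.108))"
```

```text
clock: 17.45
position: [0.4586, 0.2602, 0.2913]
ee_rot: [2.305, 2.135, 0.002]
force: [0.5, -0.2, -0.1]
width: 0.18
gripper_force: 14.6
clock: 18.82
position: [0.5837, -0.1409, 0.2888]
ee_rot: [-2.31, -2.13, 0.001]
force: [-0.7, 0.6, -0.1]
width: 0.181
gripper_force: 14.6
t 18.825 p [ 0.5837 -0.1409  0.2888] yaw 85.36 tilt [-0.001 -0.    -1.   ] F [-0.7  0.6 -0.1] w 0.181 14.6 j [ 0.52  0.41 -0.53  1.51  0.21  1.28 -0.12]
(0.583, -0.138, 0.108) units [ 0.072 -0.02   4.52 ]
```

```bash
python3 -m creep '[[0.06,-0.02,0.7,0,0.05],[0,0,0.8,0,0.05],[0,0,0.8,0,0.05],[0,0,0.8,0,0.05],[0,0,0.6,0,0.05],[0,0,0.4,0,0.05],[0,0,0.2,0,0.05],[0,0,0.1,0,0.05],[0,0,0,0,0.05],[0,0,0,0,0.27],[0,0,0,0,0.27],[0,0,0,0,0.27]]';python3 -m creep '[[0,0,-0.2,0,0.27],[0,0,-0.6,0,0.27],[0,0,-1,0,0.27],[0,0,-1,0,0.27],[0,0,-1,0,0.27],[0,0,-0.7,0,0.05],[0,0,0,0,0]]'
python3 - <<'E'
from h import *
im=snap('wrist');cv2.imwrite('pics/w6.png',im['pixels'])
go((.5,-.15,.288),(.472,-.20,.25),(.472,-.20,.16),(.472,-.20,.15))
E
```

```text
clock: 20.32
position: [0.5833, -0.1356, 0.1134]
ee_rot: [2.305, 2.134, 0.0]
force: [-0.6, -1.1, -0.0]
width: 0.267
gripper_force: 0.0
clock: 21.2
position: [0.5844, -0.1353, 0.2962]
ee_rot: [2.302, 2.132, 0.005]
force: [0.1, -0.3, -0.8]
width: 0.1
gripper_force: 0.0
t 21.25 p [ 0.5835 -0.1354  0.2944] yaw 85.59 tilt [ 0.002 -0.001 -1.   ] F [0.  0.7 0.4] w 0.058 0.0 j [ 0.51  0.4  -0.54  1.5   0.21  1.29 -0.13]
(0.5, -0.15, 0.288) units [-0.524 -2.055  0.155]
(0.472, -0.2, 0.25) units [-1.3   -0.604  0.949]
(0.472, -0.2, 0.16) units [ 1.00e-03 -5.00e-03  2.25e+00]
(0.472, -0.2, 0.15) units [ 0.    -0.001  0.25 ]
```

View pics/w6.png

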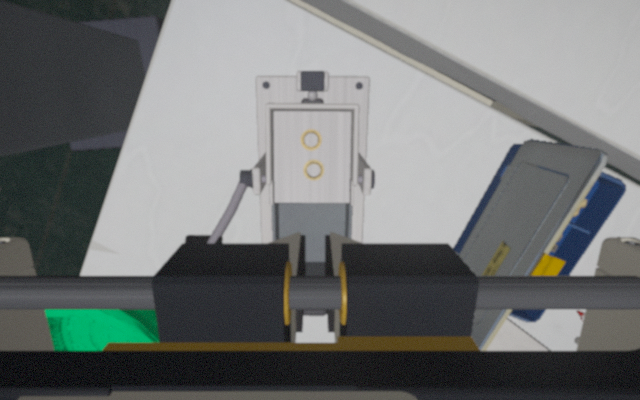

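```bash
python3 -m creep '[[-0.6,-0.95,0,0,0],[-0.7,-0.95,0,0,0],[-0.5,-0.9,0,0,0],[0,0,0,-1,0],[0,0,0,-1,0],[0,0,0,-1,0],[0,0,0,-1,0],[0,0,0,-1,0],[0,0,0,-1,0],[0,0,0,-1,0],[0,0,0,-1,0],[0,0,0,-1,0]]';python3 -m creep '[[0,0,0,-1,0],[0,0,0,-1,0],[0,0,0,-1,0],[0,0,0,-1,0],[0,0,0,-1,0],[0,0,0,-1,0],[0,0,0,-1,0],[0,0,0,-1,0],[0,0,0,-1,0],[0,0,0,-1,0],[0,0,0,-1,0],[0,0,0,-1,0]]';python3 -m creep '[[0,0,0,-1,0],[0,0,0,-0.5,0],[0,0,0,0,0]]'
python3 - <<'E'
from h import *
im=snap('top')
u=np.argwhere(im['pixels'][200:240,365:395].max(2)<45);print(len(u),(u.mean(0)+[200,365])[::-1])
go((.469,-.213,.16))
E
```

```text
clock: 22.75
position: [0.4652, -0.1985, 0.292]
ee_rot: [-1.529, -2.742, 0.0]
force: [-0.9, 0.1, 1.1]
width: 0.007
gripper_force: 0.0
clock: 24.25
position: [0.4652, -0.1985, 0.292]
ee_rot: [-0.281, -3.127, -0.001]
force: [-1.0, -0.1, 0.6]
width: 0.008
gripper_force: 0.0
clock: 24.62
position: [0.4656, -0.1986, 0.2926]
ee_rot: [-0.122, -3.138, -0.001]
force: [0.4, -0.3, 0.5]
width: 0.003
gripper_force: 0.0
397 [380.73551637 218.64987406]
t 24.675 p [ 0.4657 -0.1986  0.2928] yaw 175.53 tilt [-0.001  0.    -1.   ] F [-0.4  0.3  0.5] w 0.005 0.0 j [ 0.94  0.29 -0.81  1.71  0.22  1.24  1.57]
(0.469, -0.213, 0.16) units [-0.112 -0.353  3.319]
```

```bash
python3 -m creep '[[-0.11,-0.35,0.6,0,0],[0,0,0.8,0,0],[0,0,0.8,0,0],[0,0,0.7,0,0],[0,0,0.3,0,0],[0,0,0,0,0]]';python3 -m creep '[[0,0,0.25,0,0],[0,0,0.25,0,0],[0,0,0.2,0,0],[0,0,0,0,0]]'
python3 -c "
from h import *
go((.469,-.213,.06))"
```

```text
clock: 25.42
position: [0.4691, -0.2128, 0.1649]
ee_rot: [-0.121, -3.138, -0.001]
force: [0.4, 0.7, 0.6]
width: 0.006
gripper_force: 0.0
clock: 25.92
position: [0.4697, -0.2147, 0.1373]
ee_rot: [0.123, 3.138, -0.004]
force: [-1.8, -4.5, 5.7]
width: 0.007
gripper_force: 4.1
t 25.925 p [ 0.4697 -0.2147  0.1373] yaw 175.5 tilt [ 0.001 -0.002 -1.   ] F [-1.8 -4.5  5.7] w 0.007 4.1 j [ 0.87  0.46 -0.74  1.9   0.39  0.92  1.44]
(0.469, -0.213, 0.06) units [0.024 0.046 1.932]
```

```bash
python3 -m creep '[[0,0,0.25,0,0],[0,0,0.25,0,0],[0,0,0.25,0,0],[0,0,0.25,0,0]]'; python3 -m creep '[[0,0,0.25,0,0],[0,0,0.2,0,0],[0,0,0.1,0,0]]'
python3 -c "
from h import *
go((.469,-.213,.06))"
```

```text
clock: 26.42
position: [0.4693, -0.2133, 0.0965]
ee_rot: [0.121, 3.139, -0.001]
force: [0.0, -3.5, 5.6]
width: 0.002
gripper_force: 2.3
clock: 26.8
position: [0.4692, -0.212, 0.0745]
ee_rot: [-0.119, -3.139, -0.002]
force: [0.3, 0.9, 4.7]
width: 0.002
gripper_force: 1.9
t 26.8 p [ 0.4692 -0.212   0.0745] yaw 175.64 tilt [-0.     0.001 -1.   ] F [0.3 0.9 4.7] w 0.002 1.9 j [ 0.82  0.54 -0.68  1.96  0.47  0.8   1.37]
(0.469, -0.213, 0.06) units [ 0.004 -0.025  0.363]
```

```bash
python3 -m creep '[[0,0,0.15,0,0],[0,0,0.12,0,0],[0,0,0.1,0,0],[0,0,0,0,0]]'
python3 - <<'E'
from h import *
go()
im=snap('scene');a=cv2.resize(im['pixels'][140:230,300:420],None,fx=5,fy=5,interpolation=cv2.INTER_CUBIC)
t=snap('top');np.savez('x.npz',t['pixels'])
b=cv2.resize(t['pixels'][160:230,315:420],(600,400),interpolation=cv2.INTER_CUBIC)
cv2.imwrite('pics/m1.png',cv2.resize(np.vstack([a,b]),None,fx=.7,fy=.7,interpolation=cv2.INTER_AREA))
E
```

```text
clock: 27.3
position: [0.4691, -0.2132, 0.0601]
ee_rot: [-0.121, -3.139, 0.0]
force: [-0.1, -0.7, 3.0]
width: 0.007
gripper_force: 1.7
t 27.3 p [ 0.4691 -0.2132  0.0601] yaw 175.58 tilt [-0. -0. -1.] F [-0.1 -0.7  3. ] w 0.007 1.7 j [ 0.81  0.56 -0.67  1.98  0.49  0.77  1.35]
```

View pics/m1.png

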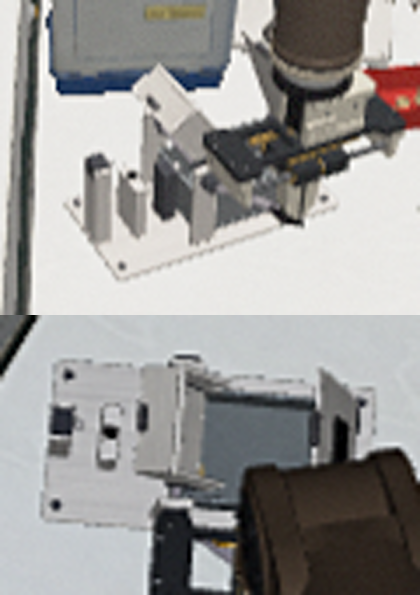

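```bash
python3 -m creep '[[0,0,0.1,0,0],[0,0,0.1,0,0],[0,0,0,0,0],[0,0,0,0,0],[0,0,0,0,0],[0,0,0,0,0]]'
python3 - <<'E'
from h import *
go()
t=snap('top');hsv=cv2.cvtColor(t['pixels'],cv2.COLOR_BGR2HSV)
m=((hsv[...,1]>70)&(hsv[...,0]>10)&(hsv[...,0]<35)).astype('u1')[170:215,325:405]
for u in np.argwhere(m): print((u+[170,325])[::-1],t['pixels'][u[0]+170,u[1]+325],pt(t,u[1]+325,u[0]+170).round(3))
E
```

```text
clock: 28.15
position: [0.4692, -0.2132, 0.0524]
ee_rot: [-0.121, -3.139, 0.0]
force: [-0.1, -1.3, 3.5]
width: 0.01
gripper_force: 1.7
t 28.15 p [ 0.4692 -0.2132  0.0524] yaw 175.58 tilt [-0. -0. -1.] F [-0.1 -1.3  3.5] w 0.01 1.7 j [ 0.8   0.57 -0.66  1.98  0.51  0.75  1.34]
[364 196] [113 140 157] [ 0.563 -0.163  0.074]
[379 197] [66 85 95] [ 0.567 -0.218  0.019]
[380 197] [102 160 182] [ 0.567 -0.22   0.025]
[381 197] [100 138 149] [ 0.566 -0.223  0.028]
[399 197] [17 22 27] [ 0.513 -0.216  0.44 ]
[401 197] [20 24 29] [ 0.512 -0.221  0.442]
[403 197] [16 20 25] [ 0.512 -0.226  0.442]
[404 197] [19 24 29] [ 0.512 -0.228  0.445]
[364 198] [115 164 184] [ 0.562 -0.167  0.029]
[365 198] [ 74 102 113] [ 0.564 -0.171  0.017]
[379 198] [17 27 37] [ 0.51  -0.168  0.436]
[380 198] [33 58 70] [ 0.51  -0.17   0.437]
[381 198] [32 49 56] [ 0.51  -0.172  0.44 ]
[394 198] [23 29 32] [ 0.51  -0.204  0.441]
[398 198] [19 26 32] [ 0.509 -0.213  0.447]
[399 198] [21 26 31] [ 0.51  -0.215  0.444]
[400 198] [23 27 33] [ 0.509 -0.217  0.448]
[401 198] [24 29 36] [ 0.509 -0.22   0.448]
[403 198] [21 28
[... 16933 characters left out ...]
7 214] [31 37 46] [ 0.466 -0.181  0.484]
[388 214] [29 39 48] [ 0.466 -0.183  0.489]
[389 214] [30 36 43] [ 0.467 -0.186  0.48 ]
[390 214] [33 40 50] [ 0.467 -0.188  0.481]
[391 214] [34 42 52] [ 0.466 -0.19   0.488]
[392 214] [32 39 49] [ 0.466 -0.192  0.49 ]
[393 214] [31 37 46] [ 0.467 -0.195  0.485]
[394 214] [30 39 48] [ 0.466 -0.197  0.486]
[395 214] [32 41 46] [ 0.466 -0.199  0.486]
[396 214] [32 41 47] [ 0.466 -0.201  0.492]
[398 214] [29 35 43] [ 0.467 -0.206  0.486]
[399 214] [29 36 43] [ 0.466 -0.207  0.495]
[400 214] [27 34 42] [ 0.466 -0.21   0.493]
[401 214] [29 35 42] [ 0.466 -0.212  0.491]
[402 214] [23 32 40] [ 0.466 -0.214  0.494]
[404 214] [25 32 41] [ 0.466 -0.219  0.491]
```

```bash
python3 -m creep '[[0,0,-0.25,0,0],[0,0,-0.25,0,0],[0,0,-0.25,0,0],[0,0,-0.25,0,0],[0,0,-0.25,0,0],[0,0,-0.25,0,0],[0,0,-0.25,0,0],[0,0,-0.25,0,0],[0,0,-0.25,0,0],[0,0,-0.25,0,0],[0,0,-0.25,0,0],[0,0,-0.4,0,0]]';python3 -m creep '[[0,0,-0.8,0,0],[0,0,-0.8,0,0],[0,0,-0.6,1,0],[0,0,0,1,0],[0,0,0,1,0],[0,0,0,1,0],[0,0,0,1,0],[0,0,0,1,0],[0,0,0,1,0],[0,0,0,1,0],[0,0,0,1,0],[0,0,0,1,0]]';python3 -m creep '[[0,0,0,1,0],[0,0,0,1,0],[0,0,0,1,0],[0,0,0,1,0],[0,0,0,1,0],[0,0,0,1,0],[0,0,0,1,0],[0,0,0,1,0],[0,0,0,1,0],[0,0,0,1,0],[0,0,0,1,0],[0,0,0,1,0]]'; python3 -m creep '[[0,0,0,0.5,0],[0,0,0,0,0]]'
python3 - <<'E'
from h import *
o=dict(np.load('top.npz'))
t0=cv2.imread('pics/top1.png')
im=snap('top')
# bucket home check: compare bucket floor depth now
print('bucket',[pt(im,u,v).round(4) for u,v in((342,190),(352,190),(362,190))])
g=lambda p:np.argwhere(p[215:235,370:390].max(2)<45)
print('pad blk', [ (g(p).mean(0)+[215,370])[::-1] for p in (t0,im['pixels']) if len(g(p))])
print('diff bucket region',np.abs(t0[170:212,326:368].astype(int)-im['pixels'][170:212,326:368]).mean())
m=np.argwhere(t0[180:206,392:406].max(2)<40)+[180,392];print('pad px',m.min(0),m.max(0)); c=m.mean(0);print(pt(im,c[1],c[0],.1245))
hsv=cv2.cvtColor(im['pixels'],cv2.COLOR_BGR2HSV);k=((hsv[...,1]>70)&(hsv[...,0]>10)&(hsv[...,0]<35)&(hsv[...,2]>80)).astype('u1');k[:, :364]=0;k[:,398:]=0;k[:178]=0;k[208:]=0
n,l,st,ce=cv2.connectedComponentsWithStats(k)
for s,c in zip(st[1:],ce[1:]): print(s,c,pt(im,*c,.02))
th=-.0792;R=np.array([[np.cos(th),-np.sin(th)],[np.sin(th),np.cos(th)]]);tt=np.array([.5781,-.1785])
f=lambda x,y,z:(*(R@np.array([x,y])/1000+tt),z)
print('pad open pred',f(0,-88.5,.1245))
go(f(17,-76.5,.29),f(17,-76.5,.19),f(17,-39,.07))
E
```

```text
clock: 29.7
position: [0.4689, -0.2131, 0.1789]
ee_rot: [-0.121, -3.138, -0.0]
force: [1.1, -0.6, 1.2]
width: 0.003
gripper_force: 0.0
clock: 31.2
position: [0.4693, -0.2129, 0.2671]
ee_rot: [1.19, 2.907, 0.0]
force: [-0.1, 0.4, 0.8]
width: 0.005
gripper_force: 0.0
clock: 32.7
position: [0.4693, -0.2128, 0.2671]
ee_rot: [2.27, 2.172, 0.001]
force: [0.7, -0.2, 0.2]
width: 0.004
gripper_force: 0.0
clock: 32.95
position: [0.4693, -0.2129, 0.2667]
ee_rot: [2.304, 2.135, 0.0]
force: [0.3, 0.0, -0.2]
width: 0.006
gripper_force: 0.0
bucket [array([ 0.5779, -0.0914,  0.0984]), array([ 0.5783, -0.123 ,  0.0984]), array([ 0.5776, -0.154 ,  0.1056])]
pad blk [array([378.46511628, 223.41860465]), array([383.54248366, 223.88888889])]
diff bucket region 13.936318972033257
pad px [182 393] [198 405]
[ 0.57151871 -0.2693804   0.1245    ]
[376 197   7   6  29] [378.89655172 199.24137931] [ 0.55982398 -0.21710586  0.02      ]
[382 205   2   1   2] [382.5 205. ] [ 0.54075953 -0.22896037  0.02      ]
pad open pred (np.float64(0.5710981254001906), np.float64(-0.2667225807380885), 0.1245)
t 33.0 p [ 0.4693 -0.2129  0.2666] yaw 85.66 tilt [ 0. -0. -1.] F [-0.2  0.5 -0.4] w 0.006 0.0 j [ 0.72  0.27 -0.5   1.75  0.14  1.16  0.11]
(np.float64(0.588994242549854), np.float64(-0.2561051897701755), 0.29) units [-0.85   3.066 -0.584]
(np.float64(0.588994242549854), np.float64(-0.2561051897701755), 0.19) units [ 0.0e+00 -1.0e-03  2.5e+00]
(np.float64(0.5919611385667224), np.float64(-0.21872274030488373), 0.07) units [9.38e-01 2.00e-03 3.00e+00]
```

```bash
python3 - <<'E'
from h import *
im=dict(np.load('top.npz'));t0=cv2.imread('pics/top1.png')
for v in (182,190,197): print(v,[tuple(pt(im,u,v)[1:].round(3)) for u in range(336,372,4)])
P=np.array([pt(im,u,v) for u in range(343,364) for v in range(180,199)])
A=np.c_[P[:,:2]-P[:,:2].mean(0),np.ones(len(P))];x,*_=np.linalg.lstsq(A,P[:,2],rcond=None);r=P[:,2]-A@x
print('slope',x, 'angle',np.degrees(np.arctan(x[:2])),'res',r.std())
print('gray now',im['pixels'][190,330:375].mean(1).astype(int)); print('gray t0 ',t0[190,330:375].mean(1).astype(int))
# image shift of bucket
a=cv2.cvtColor(t0,6)[170:212,326:372].astype('f4');b=cv2.cvtColor(im['pixels'],6)[170:212,326:372].astype('f4');print(cv2.phaseCorrelate(a,b))
E
```

```text
182 [(np.float64(-0.075), np.float64(0.007)), (np.float64(-0.085), np.float64(0.105)), (np.float64(-0.097), np.float64(0.102)), (np.float64(-0.11), np.float64(0.097)), (np.float64(-0.123), np.float64(0.1)), (np.float64(-0.136), np.float64(0.098)), (np.float64(-0.149), np.float64(0.094)), (np.float64(-0.162), np.float64(0.091)), (np.float64(-0.173), np.float64(0.102))]
190 [(np.float64(-0.072), np.float64(0.105)), (np.float64(-0.085), np.float64(0.096)), (np.float64(-0.098), np.float64(0.1)), (np.float64(-0.11), np.float64(0.096)), (np.float64(-0.123), np.float64(0.098)), (np.float64(-0.135), np.float64(0.105)), (np.float64(-0.148), np.float64(0.103)), (np.float64(-0.161), np.float64(0.101)), (np.float64(-0.182), np.float64(0.01))]
197 [(np.float64(-0.075), np.float64(0.014)), (np.float64(-0.085), np.float64(0.097)), (np.float64(-0.098), np.float64(0.1)), (np.float64(-0.11), np.float64(0.1)), (np.float64(-0.123), np.float64(0.101)), (np.float64(-0.136), np.float64(0.099)), (np.float64(-0.148), np.float64(0.102)), (np.float64(-0.16), np.float64(0.104)), (np.float64(-0.181), np.float64(0.016))]
slope [-0.02485607  0.02407814  0.10075571] angle [-1.42385445  1.37930903] res 0.004183621464325669
gray now [162 153 129 187 196 148 101  58 188 153 183 191 187 187 187 186 186 184
 186 184 184 186 184 182 183 183 183 183 182 182 182 181 184 184 184 183
 188 186 109  94  96 100 101 100 100]
gray t0  [149 142 117 179 181  57 104 137  93 172 180 178 175 175 173 173 173 172
 172 172 172 173 170 172 170 173 172 172 172 171 172 172 171 173 172 173
 177 154  99  90  93  91  96  92  95]
((0.3150428958087659, 0.5219065047218265), 0.9005324103214123)
```

```bash
cat > fit.py <<'E'
from h import *
im=snap('top')
P=np.array([pt(im,u,v) for u in range(343,364) for v in range(180,199)])
A=np.c_[P[:,:2]-P[:,:2].mean(0),np.ones(len(P))];x,*_=np.linalg.lstsq(A,P[:,2],rcond=None)
print('slope',x,'res',(P[:,2]-A@x).std());print(im['pixels'][190,330:345].mean(1).astype(int))
E
python3 fit.py; python3 -m creep '[[0,0,-0.2,0,0],[0,0,0,0,0],[0,0,0,0,0],[0,0,0,0,0]]'; python3 fit.py
python3 - <<'E'
from h import *
t0=cv2.imread('pics/top1.png');im=dict(np.load('top.npz'))
d=lambda p:''.join('#' if q<45 else '.' for q in p.max(1))
for v in range(214,232): print(v,d(t0[v,368:396]),d(im['pixels'][v,368:396]))
E
```

```text
slope [-0.01181075  0.02273665  0.1011236 ] res 0.003981780018360259
[163 153 127 186 196 145 101  59 189 155 182 188 188 187 188]
clock: 33.55
position: [0.4692, -0.2129, 0.2742]
ee_rot: [-2.305, -2.134, 0.0]
force: [-0.0, 0.2, -0.0]
width: 0.007
gripper_force: 0.0
slope [-2.82789381  1.02069503  0.10860237] res 0.0760929891904155
[162 152 126 186 198 146 101  57 188 154 182 188 189 188 185]
214 ............................ ............###.######.##...
215 ............................ ............###..#####.##...
216 ............................ .................####.###...
217 ............................ .................####.###...
218 .......########............. ........##....#..####.###...
219 .........######............. .........######...##.###....
220 ..........#####............. ...........####..#######....
221 .........######............. ...........####...######....
222 .......########............. ........#.#####...######....
223 .......########............. ........#######...######....
224 ......#########............. ........#######...######....
225 ......#########............. ........######....######....
226 ......#########............. ........######....#####.....
227 ......#########............. ........######....#####.....
228 ......#########............. .......#######....#####.....
229 ............................ ..........#.......####......
230 ............................ ..................####......
231 ............................ ..................####......
```

```bash
python3 - <<'E'
from h import *
im=dict(np.load('top.npz'))
hsv=cv2.cvtColor(im['pixels'],cv2.COLOR_BGR2HSV);k=((hsv[...,1]>70)&(hsv[...,0]>10)&(hsv[...,0]<35)&(hsv[...,2]>80))[172:208,330:398]
print((np.argwhere(k)+[172,330])[:,::-1].tolist())
go((.584,-.101,.274),(.584,-.101,.13))
E
```

```text
[[379, 197], [380, 197], [381, 197], [376, 198], [377, 198], [378, 198], [379, 198], [380, 198], [381, 198], [376, 199], [377, 199], [378, 199], [379, 199], [380, 199], [381, 199], [382, 199], [376, 200], [377, 200], [378, 200], [379, 200], [380, 200], [381, 200], [382, 200], [377, 201], [378, 201], [379, 201], [380, 201], [378, 202], [379, 202], [383, 205], [384, 205]]
t 33.6 p [ 0.4692 -0.213   0.2742] yaw 85.59 tilt [-0.  0. -1.] F [-0.1 -0.5  0.1] w 0.009 0.0 j [ 0.72  0.26 -0.5   1.73  0.14  1.18  0.11]
(0.584, -0.101, 0.274) units [3.011 2.647 0.006]
(0.584, -0.101, 0.13) units [0.0e+00 1.0e-03 3.6e+00]
```

```bash
python3 -m creep '[[0.75,0.66,0,0,0],[0.75,0.66,0,0,0],[0.75,0.66,0,0,0],[0.76,0.66,0,0,0],[0,0,0.8,0,0],[0,0,0.8,0,0],[0,0,0.8,0,0],[0,0,0.7,0,0],[0,0,0.3,0,0],[0,0,0.2,0,0],[0,0,0,0,0]]'; python3 -m creep '[[0,0,0.2,0,0],[0,0,0.2,0,0],[0,0,0.1,0,0]]'
python3 -c "
from h import *
go()"
```

```text
clock: 34.98
position: [0.584, -0.1011, 0.1306]
ee_rot: [2.305, 2.134, 0.0]
force: [1.1, -0.1, 0.1]
width: 0.001
gripper_force: 0.0
clock: 35.35
position: [0.5836, -0.1011, 0.1098]
ee_rot: [-2.305, -2.134, 0.001]
force: [-0.8, -0.0, -0.6]
width: 0.006
gripper_force: 0.0
t 35.35 p [ 0.5836 -0.1011  0.1098] yaw 85.59 tilt [-0.001 -0.    -1.   ] F [-0.8 -0.  -0.6] w 0.006 0.0 j [ 0.42  0.55 -0.49  1.76  0.32  0.91 -0.28]
```

```bash
for i in 1 2; do python3 -m creep '[[0,0,0.1,0,0],[0,0,0.05,0,0]]'; done; python3 -m creep '[[0,0,0.05,0,0],[0,0,0,0,0]]'
```

```text
clock: 35.6
position: [0.5838, -0.101, 0.1041]
ee_rot: [-2.305, -2.134, 0.0]
force: [1.0, 0.6, 0.0]
width: 0.007
gripper_force: 0.0
clock: 35.85
position: [0.5837, -0.1011, 0.0981]
ee_rot: [-2.305, -2.134, 0.0]
force: [0.7, 0.0, 0.6]
width: 0.008
gripper_force: 0.0
clock: 36.1
position: [0.5838, -0.1011, 0.0964]
ee_rot: [2.305, 2.134, -0.0]
force: [0.0, -0.2, 1.0]
width: 0.006
gripper_force: 0.3
```

```bash
for i in 1 2 3; do python3 -m creep '[[0,0,0.06,0,0],[0,0,0,0,0]]'; done
```

```text
clock: 36.35
position: [0.584, -0.1011, 0.0955]
ee_rot: [2.304, 2.133, -0.0]
force: [-6.0, 0.4, 16.2]
width: 0.006
gripper_force: 8.1
clock: 36.6
position: [0.5841, -0.1011, 0.0949]
ee_rot: [2.304, 2.132, -0.0]
force: [-13.2, 0.1, 35.4]
width: 0.003
gripper_force: 17.2
clock: 36.85
position: [0.5842, -0.1011, 0.0944]
ee_rot: [2.303, 2.132, -0.0]
force: [-19.9, -0.5, 53.2]
width: 0.004
gripper_force: 26.7
```

```bash
python3 -m creep '[[0,0,-0.2,0,0],[0,0,-0.6,0,0],[0,0,-1,0,0],[0,0,-1,0,0],[0,0,-1,0,0],[0,0,-0.7,0,0],[-0.8,-0.7,0,0,0],[-0.8,-0.7,0,0,0],[-0.8,-0.7,0,0,0],[-0.6,-0.6,0,0,0],[0,0,0,0,0]]'; cat > dd.py <<'E'
from h import *
t0=cv2.imread('pics/top1.png');im=dict(np.load('top.npz'))
d=lambda p:''.join('#' if q<45 else '.' for q in p.max(1))
for v in range(216,231): print(v,d(t0[v,368:390]),d(im['pixels'][v,368:390]))
for v in (185,190,195): print(t0[v,330:342].mean(1).astype(int),im['pixels'][v,330:342].mean(1).astype(int))
E
python3 fit.py; python3 dd.py
```

```text
clock: 38.22
position: [0.4649, -0.2147, 0.2691]
ee_rot: [2.31, 2.129, -0.003]
force: [0.3, -0.8, 0.3]
width: 0.005
gripper_force: 0.0
slope [-0.01818693 -0.13629909  0.09786878] res 0.0034872120623299935
[160 152 129 189 196  62 113 147  99 180 191 189 184 186 185]
216 ...................... .............##..#####
217 ...................... ............###..#####
218 .......########....... .......#######...####.
219 .........######....... .........#####..#####.
220 ..........#####....... ..........#####...###.
221 .........######....... .........######...###.
222 .......########....... .......########...####
223 .......########....... .......########...####
224 ......#########....... ......#########...####
225 ......#########....... ......#########...####
226 ......#########....... ......#########....###
227 ......#########....... ......#########....###
228 ......#########....... ......#########...####
229 ...................... ...........####...####
230 ...................... ............#.....####
[ 44  45  33  87 154  80  38 192  88 132 170 171] [ 46  44  39  96 165  87  40 204  95 141 180 182]
[149 142 117 179 181  57 104 137  93 172 180 178] [160 152 129 189 196  62 113 147  99 180 191 189]
[117 117 161 171 174 139 193  89 133 169 175 172] [126 122 172 182 184 146 203  98 142 187 184 184]
```

```bash
python3 -m creep '[[-0.26,0.78,0,0,0],[-0.2,0.78,0,0,0],[-0.2,0.78,0,0,0],[-0.14,0.8,0,0,0],[0,0,0,0,0],[0,0,0.5,0,0],[0,0,0.6,0,0],[0,0,0.5,0,0],[0,0,0.3,0,0],[0,0,0,0,0]]'
python3 -c "
from h import *
go((.589,-.256,.19),(.592,-.2187,.07))"
```

```text
clock: 39.52
position: [0.5892, -0.2533, 0.1926]
ee_rot: [-2.304, -2.134, 0.001]
force: [-0.0, -0.5, -0.8]
width: 0.006
gripper_force: 0.0
t 39.525 p [ 0.5892 -0.2533  0.1926] yaw 85.63 tilt [-0.001  0.001 -1.   ] F [-0.  -0.5 -0.8] w 0.006 0.0 j [ 0.63  0.54 -0.47  1.54  0.26  1.13  0.03]
(0.589, -0.256, 0.19) units [-0.068 -0.     0.064]
(0.592, -0.2187, 0.07) units [0.934 0.008 3.   ]
```

```bash
python3 -m creep '[[-0.12,0,0,0,0],[0,0,0.25,0,0],[0,0,0.25,0,0],[0.05,0,0.25,0,0],[0.08,0,0.25,0,0]]'; python3 -m creep '[[0.1,0,0.25,0,0],[0.1,0,0.25,0,0],[0.1,0,0.25,0,0]]';  python3 -m creep '[[0.1,0,0.25,0,0],[0.1,0,0.25,0,0],[0.1,0,0.25,0,0]]'
```

```text
clock: 40.15
position: [0.5896, -0.2533, 0.1522]
ee_rot: [-2.305, -2.134, 0.0]
force: [1.0, 0.1, -0.1]
width: 0.006
gripper_force: 0.2
clock: 40.52
position: [0.5916, -0.2392, 0.1233]
ee_rot: [-2.304, -2.135, -0.004]
force: [0.4, 9.1, 11.6]
width: 0.004
gripper_force: 6.4
clock: 40.9
position: [0.5914, -0.2297, 0.0924]
ee_rot: [2.306, 2.134, -0.0]
force: [-0.2, 1.9, 2.0]
width: 0.004
gripper_force: 0.7
```

```bash
python3 -m creep '[[0.1,0,0.2,0,0],[0.1,0,0.2,0,0],[0.05,0,0.1,0,0],[0,0,0,0,0]]'; python3 -m creep '[[0,0,0.08,0,0],[0,0,0,0,0]]'
```

```text
clock: 41.4
position: [0.5921, -0.2195, 0.0728]
ee_rot: [-2.305, -2.134, 0.0]
force: [0.5, 1.3, 0.4]
width: 0.004
gripper_force: 0.0
clock: 41.65
position: [0.5922, -0.2194, 0.0696]
ee_rot: [-2.305, -2.134, 0.0]
force: [0.3, -0.0, 0.6]
width: 0.004
gripper_force: 0.0
```

```bash
python3 -m creep '[[0,0,0.08,0,0],[0,0,0,0,0]]'
```

```text
clock: 41.9
position: [0.5926, -0.2195, 0.0674]
ee_rot: [2.305, 2.134, 0.0]
force: [-2.9, 1.7, 9.4]
width: 0.006
gripper_force: 4.8
```

```bash
python3 -m creep '[[0,0,0.04,0,0],[0,0,0,0,0]]';  python3 -m creep '[[0,0,-0.2,0,0],[0,0,-0.5,0,0],[0,0,-1,0,0],[0,0,-1,0,0],[0,0,-1,0,0],[0,0,-1,0,0],[-0.6,-0.8,0,0,0],[-0.6,-0.8,0,0,0],[-0.6,-0.8,0,0,0],[-0.6,-0.8,0,0,0],[0,0,0,0,0]]'; python3 fit.py; python3 dd.py; python3 - <<'E'
from h import *
im=dict(np.load('top.npz'))
for v in (184,188,192): print([tuple(pt(im,u,v)[1:].round(3)) for u in range(370,402,4)])
s=snap('scene')
t0=cv2.imread('pics/top1.png');print('bystander diffs',[np.abs(t0[a:b,c:d].astype(int)-im['pixels'][a:b,c:d]).mean().round(1) for a,b,c,d in((170,192,185,210),(172,192,230,250),(222,242,425,468))])
E
```

```text
clock: 42.15
position: [0.5926, -0.2194, 0.0666]
ee_rot: [2.304, 2.134, 0.0]
force: [-6.0, 3.2, 16.7]
width: 0.005
gripper_force: 8.1
clock: 43.52
position: [0.4546, -0.3081, 0.2541]
ee_rot: [2.31, 2.128, -0.003]
force: [0.7, 0.4, -0.5]
width: 0.009
gripper_force: 0.0
slope [-3.84410065  1.30163585  0.11277338] res 0.08876852353864483
[165 154 128 193 197  62 114 149 102 185 193 188 187 186 189]
216 ...................... ......................
217 ...................... ......................
218 .......########....... .......########.......
219 .........######....... .........######.......
220 ..........#####....... ..........#####.......
221 .........######....... .........######.......
222 .......########....... .......########.......
223 .......########....... .......########.......
224 ......#########....... ......#########.......
225 ......#########....... ......#########.......
226 ......#########....... ......#########.......
227 ......#########....... ......#########.......
228 ......#########....... ......#########.......
229 ...................... ......................
2
[... 702 characters left out ...]
float64(0.06)), (np.float64(-0.196), np.float64(0.065)), (np.float64(-0.209), np.float64(0.064)), (np.float64(-0.222), np.float64(0.066)), (np.float64(-0.235), np.float64(0.065)), (np.float64(-0.247), np.float64(0.069)), (np.float64(-0.26), np.float64(0.07)), (np.float64(-0.274), np.float64(0.065))]
[(np.float64(-0.183), np.float64(0.068)), (np.float64(-0.196), np.float64(0.063)), (np.float64(-0.209), np.float64(0.068)), (np.float64(-0.221), np.float64(0.068)), (np.float64(-0.234), np.float64(0.07)), (np.float64(-0.248), np.float64(0.059)), (np.float64(-0.261), np.float64(0.063)), (np.float64(-0.274), np.float64(0.063))]
bystander diffs [np.float64(12.2), np.float64(12.4), np.float64(130.5)]
```

```bash
python3 -c "
from cell import sign_off
print(sign_off())"
```

```text
the job is handed in; nothing more can be done
None
```

I handed the job in at about 43.5 s: both bushes tipped into the grey box, the bucket home and the cover shut. I saw both bushes in the box before closing it, and depth readings show the cover level. After the tip the bucket stopped about 0.1 rad short of its latch, so I pressed its floor down (53 N on the fingers) until it read home. No verdict came back, and I could not confirm the plug gauge in the last image because the arm probably hid it.

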